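# Clamp the dust canister and free its screw cap

### The arm

A 7-joint arm with a two-finger parallel gripper is mounted at the origin on the work surface. World frame = base frame: x ahead of the robot, y to its left, z up, the work surface at z = 0. Lengths are in m, angles in rad, forces in N, time in s.
With the tool pointing down it reaches from about 0.4 to 0.85 m from the base axis. Payload 10.4 kg.
Tool frame: the origin (TCP) lies on the centre line of the jaws, within the pads' length; the fingertips stand 17 mm ahead of it and the grasp point (between the pads) lies 2 mm behind it; z points along the fingers, y is the line along which they close (so a half turn about z gives the same grasp; the last joint's range is limited). The gripper opens to 85 mm and grips with 20 to 120 N. Pads are 22 mm wide; open, the fingers measure 114 mm over their backs; the gripper's body (76 mm by 85 mm) begins 54 mm behind the grasp point. The pads swing forward as they close: fully open they stand 13 mm farther back than shut.
Start: joints at [1.19, 0.332, -0.065, 1.46, 0.022, 1.35, -0.088], TCP at [0.219, -0.585, 0.248] pointing down, gripper open.
Joint ranges: [-2.6, 2.6], [-0.5, 2.12], [-1.47, 1.34], [0.16, 2.42], [-1.27, 4.41], [0.06, 2.06], [-2.6, 2.6]. Speed limits (rad/s): [2.22, 2.22, 2.79, 2.79, 3.14, 3.14, 3.14].

### API

Orientations are given as a unit quaternion [x, y, z, w].
In Python, from workcell import get_obs, optics, job gives the robot as it stands. The module is installed in compiled form; this text tells all that it offers.
- The arm moves only by the tool send_rows, never from a script. Its argument "plan" is a list that holds one entry, the list of rows, each a list of 7 numbers: the turn, a rotation vector about the tool's x, y, z in units of 1.5 rad (1.0 is 1.5 rad), then the shift along the tool's x, y, z in units of 20 cm (1.0 is 20 cm), then the opening, from 0 (shut) to 1 (fully open). A call has 1 to 20 rows; each row shifts and turns the commanded pose from where the row before left it, along the tool's axes as they then stand; what a row does not reach is not made up. A row lasts 1/12 s, in which the tool goes at most 41.7 mm and 7.16 degrees, less where a joint would pass 70% of its speed; a pose out of reach is approached as far as the arm can. A call with a number of a shift or a turn outside -1 to 1 is refused whole. A call with a gripper value outside its range is refused whole. The fingers move at their own pace and stop on an object; "squeeze" is the grip in N (left out, the last holds). Time passes only in rows, so rows that do not move let the fingers close. It gives the time, the measured TCP pose, the force, the opening and the grip force at its end, in the units of the state.
- get_obs(): the state, without advancing time (a new reading comes with each control period).
- optics.camera(name): name is "scene" or "side" or "wrist"; returns the picture (384x512x3 uint8, red, green, blue); there is no depth.
- optics.get_calibration(name): a dict with "intrinsics" (3x3 intrinsics, pixels), "world_from_camera" (4x4, takes a point from camera to world coordinates); the wrist camera has in their place "T_tool_cam" (4x4, takes a point from camera to tool coordinates, whose origin is the TCP and whose axes are the flange's). Camera axes: x right, y up, looking along -z (the intrinsics and any distortion apply to the point x, -y, -z); pixel columns grow to the right and rows downward; lengths in m; the calibration is good to about 2 mm. The wrist camera is an equidistant fisheye: a pixel r from the principal point sees the ray r / f radians off the axis. A picture is of the moment at which its call begins: read the wrist's pose just before it. get_calibration takes no time and is no camera call.
- job.hand_in(): hands the job in; it is judged then, once.
The state is a dict: "clock": time; "joint_pos": joint angles; "joint_velocities": joint speeds; "tau": joint torques, N m; "position": TCP position; "ee_rot": TCP orientation; "ft_force": force on the tool from outside, world axes, zero at the start; "torque": the same for the moment, N m; "grip_width": opening from 0.0 (shut) to 1.0 (fully open); "grasp_force": force on a finger pad.
Only numpy, scipy, OpenCV 4.12 (cv2) and the standard library are available. Lean on these libraries where they do the work, as an engineer would, in place of code of your own. Each camera call takes 0.05 s, during which the arm holds its last target. There are 200 camera calls.

### The job

Brace the purple dust canister by swinging the lever of its clamp stand to the 60-degree mark (the long dark tick on the scale). Then unscrew the canister's tight cap anticlockwise, stop turning when the thread lets go (a little under a quarter turn), lift it straight up and finish still holding it in the gripper, level, right over the opening and about 2 cm clear of it. The lever stays at its mark, the canister must not turn or leave its place in the stand, and the other things on the counter are left where they are.

Things in the scene. Friction and masses are not known exactly. Their poses are not given: they have to be found in the camera images.
- stand: Fixed clamp stand: grey base plate 240 mm (x) by 360 mm (y), 10 mm thick. Origin: centre of the plate's underside, right below the canister. On its +y side stands a clamp housing 70 x 60 mm, 88 mm high, centred 108 mm from the origin; its spring-loaded rubber pad pushes the canister towards -y against two 50 mm high stops.
- lever_pivot (a point): The lever's upright hinge axis, on top of the clamp housing at stand (0, 108, 89) mm. The white scale disc under the lever has a short tick every 15 degrees from 0 to 90; the one long, wide dark tick that sticks out past the disc is 60 degrees.
- lever (a joint): Angle of the clamp lever, rad. 0: the arm points along the stand's -x from the pivot; it grows clockwise seen from above (from -x towards the stand's +y), up to 1.6. 60 degrees = 1.047. Friction of 0.5 N m holds it where it is left (about 6 N at the knob, rising to about 11 N once the pad presses). The pad meets the canister at about 0.65 to 0.75.
- lever_knob (a point): Centre of the top of the lever's knob: an upright black round post 18 mm in diameter, top 144 mm above the counter, free to be gripped over its uppermost 40 mm, 80 mm from the pivot. The flat steel lever arm passes below it, at 94 to 101 mm.
- canister: Loose purple round dust canister standing upright on the stand's plate, 100 mm in diameter, 0.5 kg. Origin: centre of its underside. Body up to 85 mm, then a round neck 51 mm in diameter up to 110 mm. Unbraced, it turns along with the tight cap.
- canister_mouth (a point): Centre of the neck's upper rim, 110 mm above the canister's underside.
- canister_port (a point): Centre of the end face of the canister's round side port (32 mm in diameter), 75 mm from its axis on the canister's +x side, 62 mm up. Shows whether the canister has turned.
- cap: Loose grey screw cap, 90 g, with a ribbed round grip above; below, a stem 22 mm in diameter ends in a cross tongue 40 mm (cap x) by 8 mm that runs in the neck's thread. Origin: centre of the tongue's underside, the cap's lowest point; 15 mm below the mouth when tight. Unscrews anticlockwise seen from above against about 0.4 N m.
- cap_grip (a point): Centre of the cap's ribbed round grip, 58 mm in diameter and 30 mm high, to be gripped across its side: 31 mm above the cap's origin. When tight, the ribbed part starts 1 mm above the neck rim and its top is 151 mm above the counter.
- thread (a joint): How far the cap has been unscrewed, rad: 0 tight, grows anticlockwise, lags the cap by up to 0.1 (play); end stop 1.75. Keeps its value after the cap is lifted out. The cap rises 2.5 mm per rad and comes free once it has turned 1.15 rad (66 degrees); from there to 1.75 rad it lifts straight out.
- filter: Bystander: white square pleated filter 130 x 130 x 30 mm, flat on the counter. Origin: centre of underside.
- brush: Bystander: bamboo-handled detail brush about 175 mm long, lying along its x. Origin: under its middle, on the counter.
- cleaner: Bystander: white bottle, 64 mm in diameter, 170 mm tall, standing. Origin: centre of underside.
- crevice: Bystander: black flat crevice nozzle, 200 mm long, lying along its x. Origin: under its middle, on the counter.
- seal: Bystander: black rubber ring, 48 mm across, 6 mm high, lying on the stand's base plate near its -y, +x corner. Origin: centre of underside.
- clip_cup: Bystander: white ceramic cup 76 mm across, 80 mm tall, standing. Origin: centre of underside.
Mind the look-alikes: they are no part of the job. Of the things like the cap, leave any that is pink; of the rest the smaller one is meant.

How it is judged:
By the outcome, as a careful person would: the job done as asked, in the order asked, and still so for the second after the job is handed in, while the arm keeps its last pose, push and grip.
It also fails if it takes over 51 s, if anything falls off the work surface, if the arm or the gripper's body presses on something with over 40 N, if the wrist force passes 120 N, or if a joint passes its speed limit or range.

## Working session

There is one attempt and no reset: what is moved stays moved. The work goes in short steps, Python scripts to look and compute and a tool call to move; the robot and the scene stay as the last step left them, time stands still between calls to the robot, and variables do not carry over. Pictures are saved under pics/ and viewed, at most 10 in all, crops included, and the job is handed in when it is done.

Besides the shell and the picture viewer there is one more tool, called after "Request:" by a JSON object that holds its "fn" and its "kwargs". send_rows: Moves the arm, as the interface text tells. Its arguments: {"type":"object","properties":{"plan":{"type":"array"},"squeeze":{"type":"number"}},"required":["plan"]}

```bash
mkdir -p pics; cat > h.py <<'E'
import numpy as np, cv2
from workcell import get_obs, optics, job
def save(n,f):
    im=optics.camera(n); cv2.imwrite(f,im[:,:,::-1]); return im
def ray(n,px):
    c=optics.get_calibration(n);K=np.array(c["intrinsics"]);T=np.array(c["world_from_camera"])
    d=np.linalg.inv(K)@[px[0],px[1],1]; d=np.array([d[0],-d[1],-d[2]])
    return T[:3,3],T[:3,:3]@d
def onz(n,px,z):
    o,d=ray(n,px); return o+d*(z-o[2])/d[2]
def proj(n,p):
    c=optics.get_calibration(n);K=np.array(c["intrinsics"]);T=np.array(c["world_from_camera"])
    q=np.linalg.inv(T)@np.append(p,1); v=K@[q[0],-q[1],-q[2]]; return v[:2]/v[2]
E
python3 - <<'E'
from h import *
a=save("scene","pics/s1.png");b=save("side","pics/d1.png")
for n in("scene","side","wrist"): print(optics.get_calibration(n))
print(get_obs())
E
```

```text
{'intrinsics': array([[375.61979387,   0.        , 256.46179381],
       [  0.        , 375.61979387, 191.96241564],
       [  0.        ,   0.        ,   1.        ]]), 'world_from_camera': array([[-0.38060937, -0.73581884,  0.56009565,  1.14036942],
       [ 0.92456973, -0.31428125,  0.21540221,  0.2081218 ],
       [ 0.01753056,  0.59983159,  0.79993421,  0.92707253],
       [ 0.        ,  0.        ,  0.        ,  1.        ]])}
{'intrinsics': array([[465.49483049,   0.        , 249.5338783 ],
       [  0.        , 465.49483049, 190.88024122],
       [  0.        ,   0.        ,   1.        ]]), 'world_from_camera': array([[-0.82006839,  0.44395206, -0.36110164, -0.05406138],
       [-0.572246  , -0.63095845,  0.52385681,  0.86214713],
       [ 0.00472718,  0.63623738,  0.77147887,  1.40482127],
       [ 0.        ,  0.        ,  0.        ,  1.        ]])}
{'intrinsics': array([[297.31863964,   0.        , 251.13542399],
       [  0.        , 297.31863964, 192.74783734],
       [  0.        ,   0.        ,   1.        ]]), 'T_tool_cam': array([[ 4.66543546e-05,  9.49646827e-01, 
[... 322 characters left out ...]
pos': array([ 1.19041702,  0.33281055, -0.06467073,  1.46084345,  0.02158023,
        1.34989528, -0.08853139]), 'joint_velocities': array([ 0.00135408,  0.00017567,  0.00058776, -0.00015724,  0.00027822,
        0.00052351, -0.00139758]), 'tau': array([ 1.57101782e-03, -6.26743770e+01,  4.92580212e-02, -3.92432964e+01,
        1.63011096e-02,  6.99177064e-03,  5.32513084e-06]), 'position': array([ 0.21875239, -0.58513978,  0.24760085]), 'ee_rot': array([ 9.84045632e-01,  1.77915136e-01, -1.35188189e-04, -6.16515560e-04]), 'ft_force': array([ 0.71222023, -0.01718931, -0.04068206]), 'torque': array([-0.07678398, -0.01718159,  0.00290802]), 'grasp_force': 0.0, 'grip_width': 0.9999037840503321}
```

View pics/s1.png

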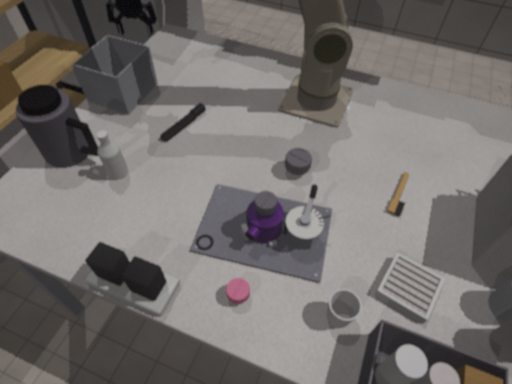

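View pics/d1.png

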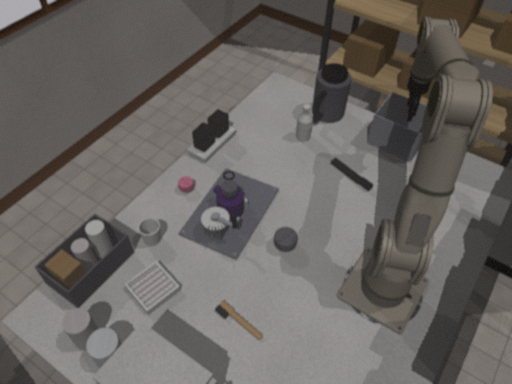

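The scene view shows the purple canister (265,215) with its grey cap on top. The lever disc is at (305,222), the black knob at (313,190) and the seal at (205,242). The pink look-alike is at (238,290) and the larger grey look-alike at (298,160). The side view agrees: canister (230,195), disc (215,218), knob (239,222).

```bash
python3 - <<'E'
from h import *
a=cv2.imread("pics/s1.png");b=cv2.imread("pics/d1.png")
A=cv2.resize(a[165:285,185:345],None,fx=5,fy=5,interpolation=cv2.INTER_CUBIC)
B=cv2.resize(b[160:260,170:290],None,fx=5,fy=5,interpolation=cv2.INTER_CUBIC)
cv2.imwrite("pics/s1c.png",A);cv2.imwrite("pics/d1c.png",B)
E
```

```text
(no output)
```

View pics/s1c.png

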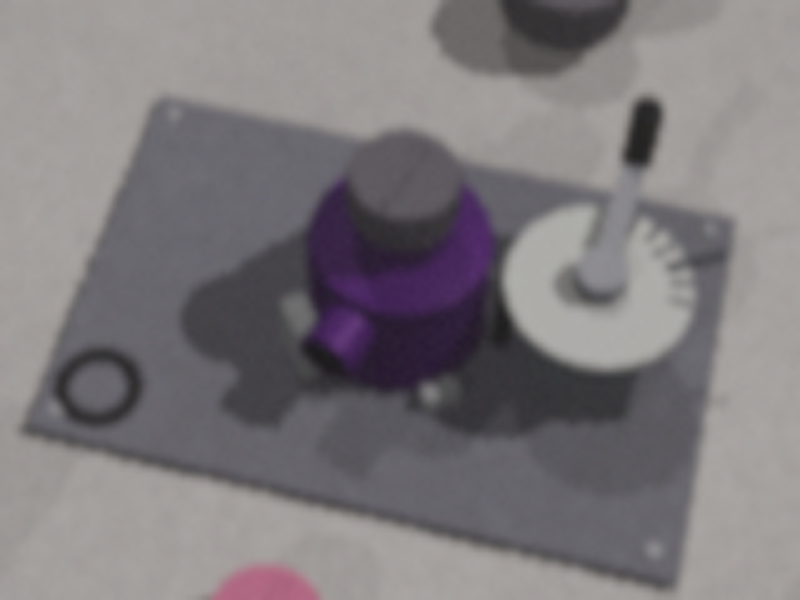

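View pics/d1c.png

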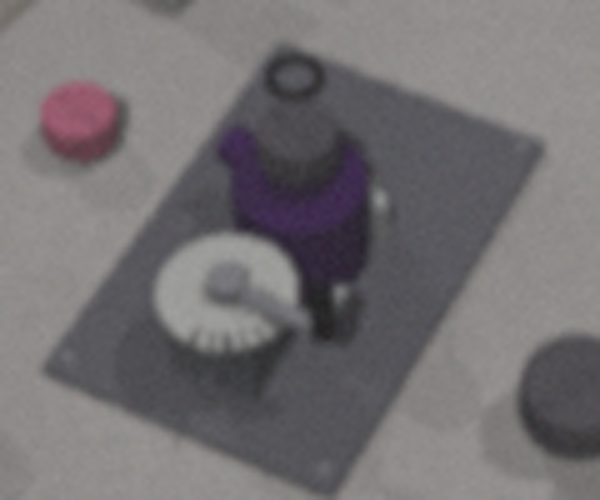

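The crops show the plate corners, the cap top at scene crop (405,178), the knob top at (648,105), the disc centre near (598,285) and the long tick near (712,258).

```bash
python3 - <<'E'
from h import *
np.set_printoptions(precision=4,suppress=True)
S=lambda x,y:((x+.5)/5-.5+185,(y+.5)/5-.5+165)
D=lambda x,y:((x+.5)/5-.5+170,(y+.5)/5-.5+160)
C1=[onz("scene",S(*p),.01) for p in[(155,97),(737,218),(672,590),(22,432)]]
C2=[onz("side",D(*p),.01) for p in[(540,148),(333,495),(45,370),(283,40)]]
for c in(C1,C2):
    c=np.array(c);print(c[:,:2].tolist(), c.mean(0)); print([np.linalg.norm(c[i]-c[i-1]) for i in range(4)])
    # order: (-x,-y),(-x,+y),(+x,+y),(+x,-y)
    x=(c[3]+c[2]-c[0]-c[1]); y=c[1]+c[2]-c[0]-c[3]
    print("yaw",np.arctan2(x[1],x[0]),np.arctan2(-y[0],y[1]))
print("cap top",onz("scene",S(405,178),.151),onz("side",D(303,130),.151))
print("knob",onz("scene",S(648,105),.144),onz("side",D(323,283),.144))
print("disc",onz("scene",S(598,285),.089),onz("side",D(228,293),.089))
print("pivotcap",onz("scene",S(603,265),.106),onz("side",D(230,280),.106))
print("tick",onz("scene",S(712,258),.089))
print("port",onz("scene",S(323,350),.072))
E
```

```text
[[0.5194523857932442, -0.16683434741759762], [0.4658641599104125, 0.19040949769895443], [0.7061461406712772, 0.22211422346737825], [0.7560217661003378, -0.13123176743204573]] [0.6119 0.0286 0.01  ]
[np.float64(0.23923339106510597), np.float64(0.3612407269770788), np.float64(0.24236464245928183), np.float64(0.3568486616153069)]
yaw 0.14022311369288254 0.14458673277084513
[[0.5142085862998553, -0.15487829497102634], [0.4624456595142857, 0.1912277972158699], [0.6937788492387474, 0.22610425080075713], [0.7460222235476008, -0.1308165295596353]] [0.6041 0.0329 0.01  ]
[np.float64(0.23305907184390431), np.float64(0.3499554652213515), np.float64(0.2339474549610502), np.float64(0.3607240130795931)]
yaw 0.1265756801702813 0.14687537512364218
cap top [0.6121 0.0305 0.151 ] [0.6023 0.0302 0.151 ]
knob [0.5125 0.1299 0.144 ] [0.5151 0.1261 0.144 ]
disc [0.5945 0.1356 0.089 ] [0.5891 0.1391 0.089 ]
pivotcap [0.5928 0.1357 0.106 ] [0.5865 0.1388 0.106 ]
tick [0.5544 0.1866 0.089 ]
port [0.6783 0.0135 0.072 ]
```

Request:
{"fn": "send_rows", "kwargs": {"plan": [[[0,0,0,0.135,-0.138,-0.0145,1],[0,0,0,0.135,-0.138,-0.0145,1],[0,0,0,0.135,-0.138,-0.0145,1],[0,0,0,0.135,-0.138,-0.0145,1],[0,0,0,0.135,-0.138,-0.0145,1],[0,0,0,0.135,-0.138,-0.0145,1],[0,0,0,0.135,-0.138,-0.0145,1],[0,0,0,0.135,-0.138,-0.0145,1],[0,0,0,0.135,-0.138,-0.0145,1],[0,0,0,0.135,-0.138,-0.0145,1],[0,0,0,0.135,-0.138,-0.0145,1],[0,0,0,0.135,-0.138,-0.0145,1],[0,0,0,0.135,-0.138,-0.0145,1],[0,0,0,0.135,-0.138,-0.0145,1],[0,0,0,0.135,-0.138,-0.0145,1],[0,0,0,0.135,-0.138,-0.0145,1],[0,0,0,0.135,-0.138,-0.0145,1],[0,0,0,0.135,-0.138,-0.0145,1]]], "squeeze": 60}}

```text
clock: 1.6
position: [0.5004, 0.0518, 0.3007]
ee_rot: [0.984, 0.178, 0.0, 0.0]
ft_force: [0.7, -0.7, -0.2]
grip_width: 1.0
grasp_force: 0.0
```

Request:
{"fn": "send_rows", "kwargs": {"plan": [[[0,0,-0.08,0,0,0,1],[0,0,-0.08,0,0,0,1],[0,0,-0.08,0,0,0,1],[0,0,-0.08,0,0,0,1],[0,0,-0.08,0,0,0,1],[0,0,-0.08,0,0,0,1],[0,0,-0.08,0,0,0,1],[0,0,-0.08,0,0,0,1],[0,0,-0.08,0,0,0,1],[0,0,-0.08,0,0,0,1],[0,0,-0.08,0,0,0,1],[0,0,-0.08,0,0,0,1],[0,0,-0.08,0,0,0,1],[0,0,-0.08,0,0,0,1],[0,0,-0.08,0,0,0,1],[0,0,-0.08,0,0,0,1],[0,0,-0.08,0,0,0,1],[0,0,-0.08,0,0,0,1],[0,0,0,0,0,0,1]]]}}

```text
clock: 3.18
position: [0.5, 0.05, 0.3002]
ee_rot: [0.304, 0.953, -0.0, -0.0]
ft_force: [-0.0, 0.4, 0.9]
grip_width: 1.001
grasp_force: 0.0
```

```bash
cat >> h.py <<'E'
from scipy.spatial.transform import Rotation as R
def wonz(px,z,o):
    c=optics.get_calibration("wrist");K=np.array(c["intrinsics"]);T=np.array(c["T_tool_cam"])
    u,v=(px[0]-K[0,2]),(px[1]-K[1,2]);r=np.hypot(u,v);t=r/K[0,0]
    d=np.array([np.sin(t)*u/r,-np.sin(t)*v/r,-np.cos(t)])
    Rw=R.from_quat(o["ee_rot"]).as_matrix()
    p=Rw@T[:3,3]+o["position"];d=Rw@T[:3,:3]@d
    return p+d*(z-p[2])/d[2]
E
python3 - <<'E'
from h import *
import pickle
o=get_obs();a=save("wrist","pics/w1.png");pickle.dump(o,open("w1.pkl","wb"));print(o["joint_pos"])
cv2.imwrite("pics/w1v.png",cv2.resize(a[:,:,::-1],None,fx=1.5,fy=1.5,interpolation=cv2.INTER_CUBIC))
E
```

```text
[ 0.63090756  0.10547767 -0.86862921  1.65890988  0.08143983  1.41545904
  0.70516468]
```

View pics/w1v.png

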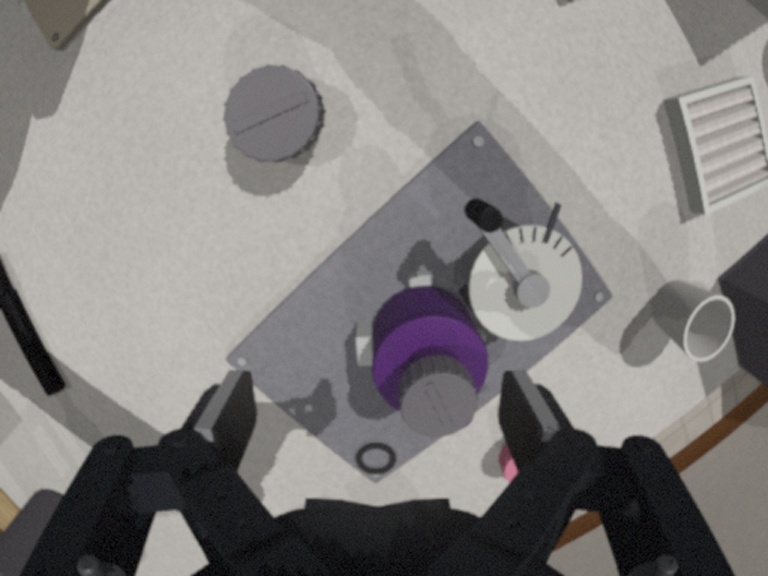

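The wrist view shows (1.5x pixels) the knob top at (477,209), cap top at (438,398), disc centre at (526,282) and the long tick at (553,222).

```bash
python3 - <<'E'
from h import *
import pickle
np.set_printoptions(precision=4,suppress=True)
o=pickle.load(open("w1.pkl","rb"))
f=lambda x,y,z:wonz(((x+.5)/1.5-.5,(y+.5)/1.5-.5),z,o)
k=f(477,209,.144);c=f(438,398,.151);d=f(526,282,.089);pc=f(533,290,.104)
print("knob",k,"cap",c,"disc",d,pc,"tick",f(550,238,.089),f(557,206,.089))
C=np.array([f(238,358,.01),f(478,122,.01),f(612,296,.01),f(376,482,.01)])
print(C,C.mean(0))
x=(C[3]+C[2]-C[0]-C[1]); y=C[1]+C[2]-C[0]-C[3]
print("yaw",np.arctan2(x[1],x[0]),np.arctan2(-y[0],y[1]),np.linalg.norm(x)/2,np.linalg.norm(y)/2, np.linalg.norm(k-d))
E
```

```text
knob [0.503  0.1276 0.144 ] cap [0.6017 0.0327 0.151 ] disc [0.5907 0.1363 0.089 ] [0.593  0.1362 0.104 ] tick [0.5704 0.1723 0.089 ] [0.5511 0.1908 0.089 ]
[[ 0.5228 -0.15    0.01  ]
 [ 0.4672  0.1887  0.01  ]
 [ 0.7007  0.2221  0.01  ]
 [ 0.7498 -0.1285  0.01  ]] [0.6101 0.0331 0.01  ]
yaw 0.11855917743984727 0.15069906747041675 0.23185302456889753 0.3486010770339237 0.10382279121311966
```

```bash
python3 - <<'E'
from h import *
import pickle
np.set_printoptions(precision=4,suppress=True)
o=pickle.load(open("w1.pkl","rb"))
a=cv2.imread("pics/w1.png");g=a.max(2)
def W2w(px,z): return wonz(px,z,o)
m=np.zeros_like(g);m[125:165,300:345]=(g[125:165,300:345]<55)
n,l,s,c=cv2.connectedComponentsWithStats(m)
i=1+np.argmax(s[1:,4]);cnt=cv2.findContours((l==i).astype(np.uint8),0,2)[0][0]
r=cv2.minAreaRect(cnt);print(r);b=cv2.boxPoints(r);print(b)
# pixel projection of the expected knob ends
for z in(.144,.108): print(z,[W2w(p,z)[:2] for p in b])
# cap in wrist: purple/grey ; hough on top edge
def capc(im,x0,x1,y0,y1,fx):
    C=cv2.resize(im[y0:y1,x0:x1],None,fx=fx,fy=fx,interpolation=cv2.INTER_CUBIC);cv2.imwrite("pics/t.png",C);return C
W=capc(a,250,345,180,300,4)
S=cv2.resize(cv2.imread("pics/s1.png")[180:225,240:340],None,fx=4,fy=4,interpolation=cv2.INTER_CUBIC)
D=cv2.resize(cv2.imread("pics/d1.png")[165:240,200:260],None,fx=4,fy=4,interpolation=cv2.INTER_CUBIC)
H=max(W.shape[0],S.shape[0]+D.shape[0]);M=np.zeros((H,W.shape[1]+S.shape[1],3),np.uint8)
K=W;M[:K.shape[0],:K.shape[1]]=K;M[:S.shape[0],380:380+S.shape[1]]=S;M[180:180+D.shape[0],380:380+D.shape[1]]=D
cv2.imwrite("pics/m1.png",cv2.convertScaleAbs(M,alpha=1.8))
E
```

```text
((322.5983581542969, 143.08197021484375), (26.63167381286621, 15.492463111877441), 39.80556869506836)
[[307.4098 140.5082]
 [317.3279 128.6066]
 [337.7869 145.6557]
 [327.8689 157.5574]]
0.144 [array([0.4984, 0.1183]), array([0.4941, 0.1328]), array([0.5198, 0.141 ]), array([0.5242, 0.1262])]
0.108 [array([0.5065, 0.121 ]), array([0.5017, 0.1373]), array([0.5307, 0.1466]), array([0.5357, 0.1299])]
```

View pics/m1.png

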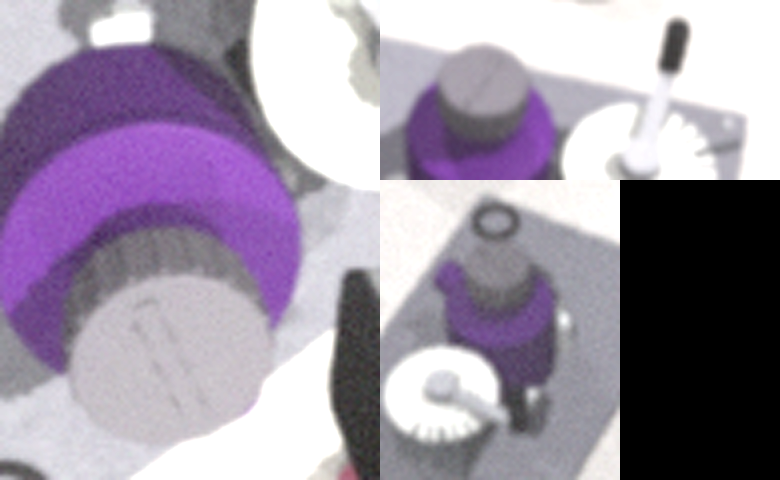

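```bash
python3 - <<'E'
from h import *
import pickle
np.set_printoptions(precision=4,suppress=True)
o=pickle.load(open("w1.pkl","rb"))
print("cap",wonz((292.6,269.1),.151,o),onz("scene",(265.6,199.7),.151),onz("side",(229.4,183.9),.151))
print("knob",wonz((327.5,147),.144,o),onz("scene",(240+(678-380)/4-.4,180+28/4-.4),.144),onz("side",(200+(519-380)/4-.4,165+(397-180)/4-.4),.144))
E
```

```text
cap [0.6066 0.0307 0.151 ] [0.6106 0.0299 0.151 ] [0.6093 0.0255 0.151 ]
knob [0.515  0.1315 0.144 ] [0.5158 0.1307 0.144 ] [0.5082 0.1347 0.144 ]
```

Request:
{"fn": "send_rows", "kwargs": {"plan": [[[0,0,-0.077,0,0,0,1],[0,0,-0.077,0,0,0,1],[0,0,-0.077,0,0,0,1],[0,0,-0.077,0,0,0,1],[0,0,-0.077,0,0,0,1],[0,0,-0.077,0,0,0,1],[0,0,0,-0.034,0.133,0,1],[0,0,0,-0.034,0.133,0,1],[0,0,0,-0.033,0.133,0,1],[0,0,0,0,0,0.145,1],[0,0,0,0,0,0.145,1],[0,0,0,0,0,0.145,1],[0,0,0,0,0,0.145,1],[0,0,0,0,0,0.145,1],[0,0,0,0,0,0.145,1],[0,0,0,0,0,0,1],[0,0,0,0,0,0,1]]]}}

```text
clock: 4.65
position: [0.514, 0.1311, 0.126]
ee_rot: [-0.033, 0.999, 0.0, -0.001]
ft_force: [0.3, 0.7, 1.0]
grip_width: 1.0
grasp_force: 0.0
```

```bash
python3 - <<'E'
from h import *
import pickle
o=get_obs();a=save("wrist","pics/w2.png");pickle.dump(o,open("w2.pkl","wb"));print(o["joint_pos"],o["position"],o["ft_force"])
cv2.imwrite("pics/w2v.png",cv2.resize(a[:,:,::-1],None,fx=1.5,fy=1.5,interpolation=cv2.INTER_CUBIC))
E
```

```text
[ 0.44460297  0.37367466 -0.91292793  1.81621698  0.32631803  1.114441
  1.05510487] [0.51401988 0.1310666  0.12600438] [0.29856987 0.68599419 1.03127422]
```

View pics/w2v.png

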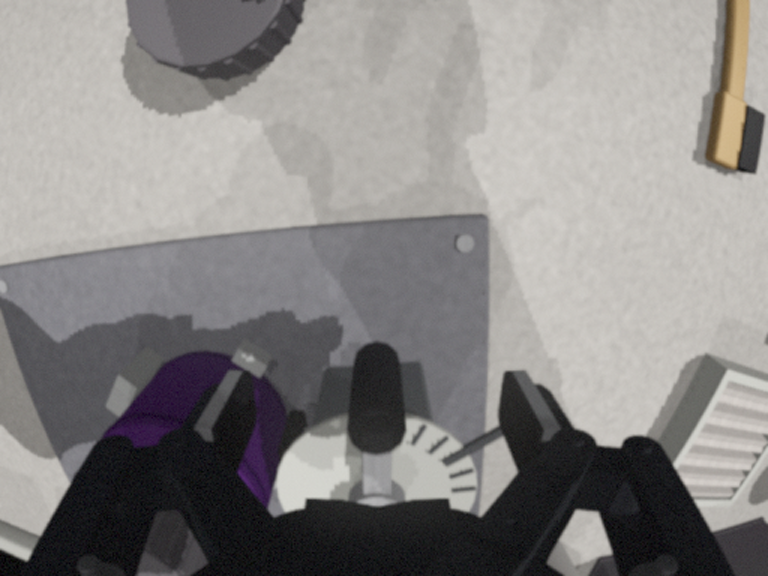

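The knob (378,430) sits centred between the pads, and the lever arm points straight towards the pivot. Closing.

Request:
{"fn": "send_rows", "kwargs": {"plan": [[[0,0,0,0,0,0,0],[0,0,0,0,0,0,0],[0,0,0,0,0,0,0],[0,0,0,0,0,0,0],[0,0,0,0,0,0,0],[0,0,0,0,0,0,0],[0,0,0,0,0,0,0],[0,0,0,0,0,0,0],[0,0,0,0,0,0,0],[0,0,0,0,0,0,0],[0,0,0,0,0,0,0],[0,0,0,0,0,0,0]]], "squeeze": 60}}

```text
clock: 5.7
position: [0.5149, 0.131, 0.127]
ee_rot: [-0.034, 0.999, -0.0, 0.0]
ft_force: [-2.0, -1.6, 6.3]
grip_width: 0.189
grasp_force: 58.4
```

```bash
python3 - <<'E'
from h import *
o=get_obs();print(o["position"],o["ee_rot"],o["ft_force"],o["torque"],o["grasp_force"],o["grip_width"])
E
```

```text
[0.51494431 0.13098682 0.12697743] [-3.44392426e-02  9.99406750e-01 -2.30882346e-04  1.82786176e-04] [-2.02927058 -1.63482594  6.28238916] [-0.25134794  0.46672286 -0.05380164] 58.363144397735596 0.18943712574867708
```

Request:
{"fn": "send_rows", "kwargs": {"plan": [[[0,0,0.033,-0.0005,0.0197,0,0],[0,0,0.033,-0.0005,0.0197,0,0],[0,0,0.033,-0.0005,0.0197,0,0],[0,0,0.033,-0.0005,0.0197,0,0],[0,0,0.033,-0.0005,0.0197,0,0],[0,0,0.033,-0.0005,0.0197,0,0],[0,0,0.033,-0.0005,0.0197,0,0],[0,0,0.033,-0.0005,0.0197,0,0],[0,0,0,0,0,0,0]]]}}

```text
clock: 6.45
position: [0.5192, 0.1621, 0.127]
ee_rot: [0.164, 0.986, -0.0, 0.0]
ft_force: [-1.5, -2.4, 5.2]
grip_width: 0.19
grasp_force: 58.6
```

```bash
python3 - <<'E'
from h import *
o=get_obs();print(o["position"],R.from_quat(o["ee_rot"]).as_matrix()[:,0],o["ft_force"],o["torque"],o["grasp_force"],o["grip_width"])
p=o["position"][:2]-[.593,.137];print(np.hypot(*p),np.arctan2(p[1],p[0])%6.283)
E
```

```text
[0.51917693 0.16207908 0.12696681] [-9.45999067e-01  3.24168161e-01 -8.76875010e-04] [-1.53181496 -2.38345005  5.16669578] [-0.43083894  0.21320502 -0.10042254] 58.643816113471985 0.1901524064840433
0.07796669644322377 2.8141063380874356
```

Request:
{"fn": "send_rows", "kwargs": {"plan": [[[0,0,0.032,-0.0005,0.0192,0,0],[0,0,0.032,-0.0005,0.0192,0,0],[0,0,0.032,-0.0005,0.0192,0,0],[0,0,0.032,-0.0005,0.0192,0,0],[0,0,0.032,-0.0005,0.0192,0,0],[0,0,0.032,-0.0005,0.0192,0,0],[0,0,0.032,-0.0005,0.0192,0,0],[0,0,0.032,-0.0005,0.0192,0,0],[0,0,0.032,-0.0005,0.0192,0,0],[0,0,0.032,-0.0005,0.0192,0,0],[0,0,0.032,-0.0005,0.0192,0,0],[0,0,0.032,-0.0005,0.0192,0,0],[0,0,0,0,0,0,0],[0,0,0,0,0,0,0]]]}}

```text
clock: 7.62
position: [0.5454, 0.1985, 0.127]
ee_rot: [0.437, 0.9, -0.001, 0.0]
ft_force: [-2.0, -4.1, 7.0]
grip_width: 0.192
grasp_force: 58.8
```

```bash
python3 - <<'E'
from h import *
import pickle
o=get_obs();print(o["position"],R.from_quat(o["ee_rot"]).as_matrix()[:,0],o["ft_force"],o["torque"],o["grasp_force"],o["grip_width"])
p=o["position"][:2]-[.593,.137];print(np.hypot(*p),np.arctan2(p[1],p[0])%6.283)
P=np.array([[.5149,.1310],[.5192,.1621],o["position"][:2]])
A=np.c_[2*P,np.ones(3)];s=np.linalg.solve(A,(P**2).sum(1));print("circle",s[:2],np.sqrt(s[2]+s[0]**2+s[1]**2))
a=save("scene","pics/s2.png");b=save("wrist","pics/w3.png");pickle.dump(o,open("w3.pkl","wb"))
A=cv2.resize(a[165:285,185:345,::-1],None,fx=3,fy=3,interpolation=cv2.INTER_CUBIC)
B=cv2.resize(b[190:384,80:440,::-1],None,fx=1.2,fy=1.2,interpolation=cv2.INTER_CUBIC)
M=np.zeros((600,480,3),np.uint8);M[:360]=A;M[360:360+B.shape[0],:B.shape[1]]=B[:240];cv2.imwrite("pics/m2.png",cv2.convertScaleAbs(M,alpha=1.4))
E
```

```text
[0.54542013 0.19853529 0.12698014] [-0.61849544  0.78578746 -0.00120702] [-2.02264658 -4.1396839   6.99955795] [-0.75447585  0.44116547 -0.14468183] 58.78757894039154 0.1919275429368858
0.07778454288684632 2.228988800607677
circle [0.59402193 0.13590758] 0.07927398581575454
```

View pics/m2.png

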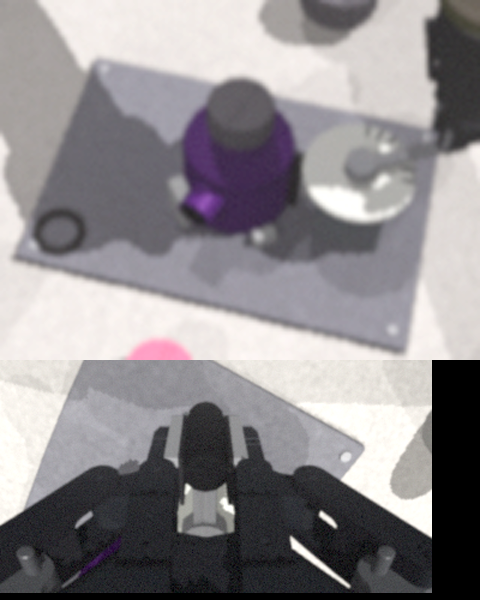

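The lever is near its mark: the circle fit gives about 60.3 degrees and the tick ray agrees. Releasing and lifting.

Request:
{"fn": "send_rows", "kwargs": {"plan": [[[0,0,0,0,0,0,0.5],[0,0,0,0,0,0,0.5],[0,0,0,0,0,0,0.5],[0,0,0,0,0,0,0.5],[0,0,0,0,0,0,0.5],[0,0,0,0,0,-0.1,0.5],[0,0,0,0,0,-0.15,1],[0,0,0,0,0,-0.15,1],[0,0,0,0,0,-0.15,1],[0,0,0,0,0,-0.15,1],[0,0,0,0,0,-0.15,1],[0,0,0,0,0,0,1],[0,0,0,0,0,0,1]]]}}

```text
clock: 8.8
position: [0.5457, 0.1998, 0.2981]
ee_rot: [0.436, 0.9, 0.001, 0.001]
ft_force: [-0.2, 0.1, -0.4]
grip_width: 1.0
grasp_force: 0.0
```

```bash
python3 - <<'E'
from h import *
import pickle
o=get_obs();b=save("wrist","pics/w4.png");pickle.dump(o,open("w4.pkl","wb"));print(o["position"])
B=cv2.resize(b[:,:,::-1],None,fx=1.5,fy=1.5,interpolation=cv2.INTER_CUBIC)
cv2.imwrite("pics/w4v.png",cv2.convertScaleAbs(B,alpha=1.4))
E
```

```text
[0.54565907 0.19980242 0.29807343]
```

View pics/w4v.png

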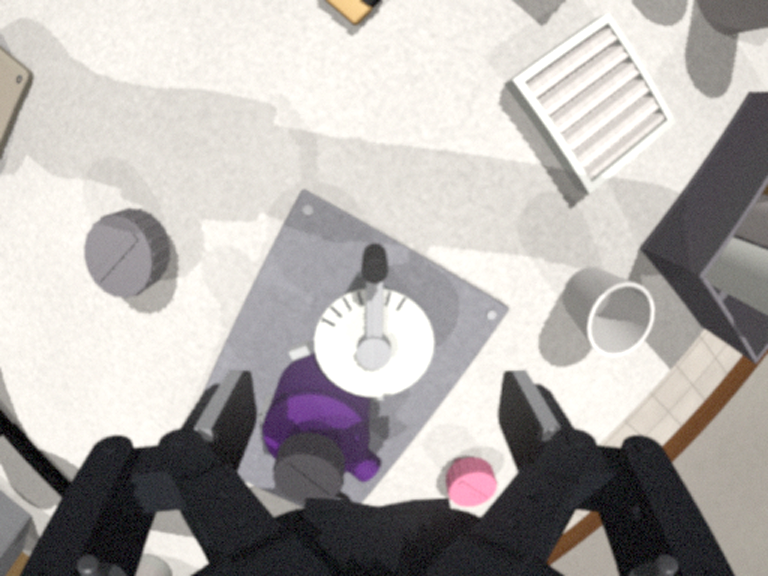

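The lever covers the long tick: its arm at column 374 lies midway between the 45 degree tick (360,297) and the 75 degree tick (390,299). Next, over the cap.

Request:
{"fn": "send_rows", "kwargs": {"plan": [[[0,0,0.08,0,0,0,1],[0,0,0.08,0,0,0,1],[0,0,0.08,0,0,0,1],[0,0,0.08,0,0,0,1],[0,0,0.08,0,0,0,1],[0,0,0.08,0,0,0,1],[0,0,0.08,0,0,0,1],[0,0,0,-0.1565,0.091,0,1],[0,0,0,-0.1565,0.091,0,1],[0,0,0,-0.1565,0.091,0,1],[0,0,0,-0.1565,0.091,0,1],[0,0,0,-0.1565,0.091,0,1],[0,0,0,0,0,0.15,1],[0,0,0,0,0,0.15,1],[0,0,0,0,0,0,1],[0,0,0,0,0,0,1]]]}}

```text
clock: 10.18
position: [0.6067, 0.0295, 0.2345]
ee_rot: [0.765, 0.644, -0.002, -0.002]
ft_force: [0.9, -1.3, 0.7]
grip_width: 1.001
grasp_force: 0.0
```

```bash
python3 - <<'E'
from h import *
import pickle
o=get_obs();b=save("wrist","pics/w5.png");pickle.dump(o,open("w5.pkl","wb"));print(o["position"],o["joint_pos"],R.from_quat(o["ee_rot"]).as_matrix()[:,0])
B=cv2.resize(b[130:384,100:400,::-1],None,fx=2,fy=2,interpolation=cv2.INTER_CUBIC)
cv2.imwrite("pics/w5v.png",cv2.convertScaleAbs(B,alpha=1.6))
E
```

```text
[0.60668204 0.02947974 0.23451217] [ 0.30790317  0.35552275 -0.54777681  1.50237135  0.18626778  1.34094899
 -0.42694282] [ 1.70728460e-01  9.85317743e-01 -8.59585838e-04]
```

View pics/w5v.png

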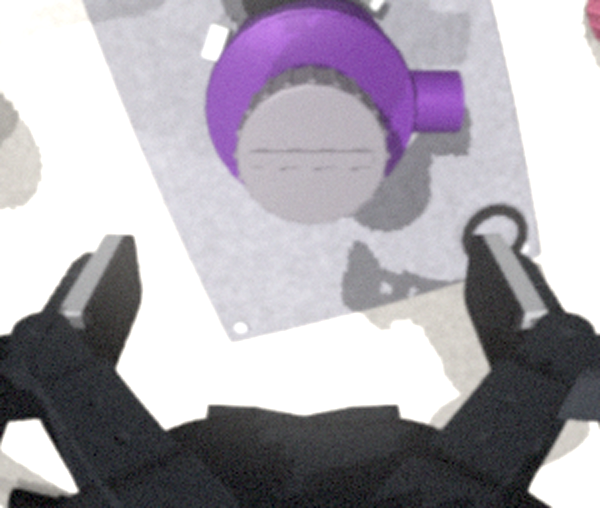

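The cap top is centred at crop (312,154), between the fingers' columns. The port points right and the seal is at (495,228).

```bash
python3 - <<'E'
from h import *
import pickle
o=pickle.load(open("w5.pkl","rb"))
c=wonz((255.6,206.8),.151,o);p=get_obs();Rm=R.from_quat(p["ee_rot"]).as_matrix()
print(c,p["position"],"tool delta units",Rm.T@(np.array([c[0],c[1],.135])-p["position"])/.2,Rm[:,2])
E
```

```text
[0.60973009 0.02984583 0.151     ] [0.60767728 0.02994044 0.23658837] tool delta units [0.00133757 0.01085383 0.50792807] [-1.29739748e-03  1.13776970e-04 -9.99999152e-01]
```

Request:
{"fn": "send_rows", "kwargs": {"plan": [[[0,0,0,0,0.004,0.1,1],[0,0,0,0,0.004,0.1,1],[0,0,0,0,0,0.1,1],[0,0,0,0,0,0.1,1],[0,0,0,0,0,0.06,1],[0,0,0,0,0,0.045,1],[0,0,0,0,0,0,1],[0,0,0,0,0,0,1],[0,0,0,0,0,0,0],[0,0,0,0,0,0,0],[0,0,0,0,0,0,0],[0,0,0,0,0,0,0],[0,0,0,0,0,0,0],[0,0,0,0,0,0,0],[0,0,0,0,0,0,0]]], "squeeze": 70}}

```text
clock: 11.48
position: [0.6103, 0.0294, 0.137]
ee_rot: [0.765, 0.644, 0.001, 0.001]
ft_force: [-1.4, -0.8, 5.5]
grip_width: 0.661
grasp_force: 73.0
```

```bash
python3 - <<'E'
from h import *
o=get_obs();print(o["position"],R.from_quat(o["ee_rot"]).as_matrix()[:,0],o["ft_force"],o["torque"],o["grasp_force"],o["grip_width"])
E
```

```text
[0.61025416 0.02941765 0.13698421] [1.71164411e-01 9.85242435e-01 2.98296806e-04] [-1.35888559 -0.82221723  5.52903355] [-0.00785281  0.22121018  0.04461842] 72.96851992607117 0.6612601974849768
```

Request:
{"fn": "send_rows", "kwargs": {"plan": [[[0,0,-0.04,0,0,-0.0008,0],[0,0,-0.04,0,0,-0.0008,0],[0,0,-0.04,0,0,-0.0008,0],[0,0,-0.04,0,0,-0.0008,0],[0,0,-0.04,0,0,-0.0008,0],[0,0,-0.04,0,0,-0.0008,0],[0,0,-0.04,0,0,-0.0008,0],[0,0,-0.04,0,0,-0.0008,0],[0,0,-0.04,0,0,-0.0008,0],[0,0,-0.04,0,0,-0.0008,0]]]}}

```text
clock: 12.32
position: [0.6097, 0.0296, 0.1383]
ee_rot: [0.54, 0.842, 0.0, 0.0]
ft_force: [-3.0, 0.0, 4.6]
grip_width: 0.657
grasp_force: 73.3
```

```bash
python3 - <<'E'
from h import *
import pickle
o=get_obs();x=R.from_quat(o["ee_rot"]).as_matrix()[:,0];print(o["position"],np.arctan2(x[1],x[0]),o["ft_force"],o["torque"],o["grasp_force"],o["grip_width"])
b=save("wrist","pics/w6.png")
B=cv2.resize(b[130:384,100:400,::-1],None,fx=2,fy=2,interpolation=cv2.INTER_CUBIC)
cv2.imwrite("pics/w6v.png",cv2.convertScaleAbs(B,alpha=1.6))
# port position in scene: bright purple mask shift between s2 and now
a=optics.camera("scene")[:,:,::-1]
for im in(cv2.imread("pics/s1.png"),cv2.imread("pics/s2.png"),a):
    im=im.astype(int);m=(im[...,0]-im[...,1]>35);ys,xs=np.nonzero(m[200:250,240:290]);print(m.sum(),xs.mean(),ys.mean(),xs.min(),ys.max())
E
```

```text
[0.60967607 0.02958409 0.13826968] 2.0012109859229117 [-2.99936105  0.04516418  4.63049722] [ 0.24602228  0.77942677 -0.47089988] 73.29331398010254 0.6566649586781467
438 26.356164383561644 21.598173515981735 8 37
153 12.333333333333334 24.398692810457515 7 37
456 25.08114035087719 20.74780701754386 8 37
```

Request:
{"fn": "send_rows", "kwargs": {"plan": [[[0,0,-0.041,0,0,-0.0008,0],[0,0,-0.041,0,0,-0.0008,0],[0,0,-0.041,0,0,-0.0008,0],[0,0,-0.041,0,0,-0.0008,0],[0,0,-0.041,0,0,-0.0008,0],[0,0,-0.041,0,0,-0.0008,0],[0,0,-0.041,0,0,-0.0008,0],[0,0,-0.041,0,0,-0.0008,0],[0,0,-0.041,0,0,-0.0008,0],[0,0,-0.041,0,0,-0.0008,0],[0,0,-0.041,0,0,-0.0008,0],[0,0,-0.041,0,0,-0.0008,0],[0,0,-0.041,0,0,-0.0008,0],[0,0,0,0,0,0,0],[0,0,0,0,0,0,0]]]}}

```text
clock: 13.67
position: [0.6089, 0.0293, 0.1402]
ee_rot: [0.171, 0.985, -0.0, -0.001]
ft_force: [-6.9, 0.1, 8.0]
grip_width: 0.658
grasp_force: 73.8
```

```bash
python3 - <<'E'
from h import *
import pickle
o=get_obs();x=R.from_quat(o["ee_rot"]).as_matrix()[:,0];print(o["position"],np.arctan2(x[1],x[0]),o["ft_force"],o["torque"],o["grasp_force"],o["grip_width"])
a=optics.camera("scene")[:,:,::-1];cv2.imwrite("pics/s3.png",a)
for im in(cv2.imread("pics/s1.png"),cv2.imread("pics/s2.png"),a):
    im=im.astype(int);m=(im[...,0]-im[...,1]>25);w=m[222:250,240:266];ys,xs=np.nonzero(w);print(m.sum(),xs.mean(),ys.mean(),xs.min(),ys.max())
E
```

```text
[0.60893915 0.02932968 0.14015652] 2.7983051780239827 [-6.91803596  0.08267241  7.98765083] [ 0.03570814  1.77649928 -0.27160153] 73.76015424728394 0.6584068233592354
783 15.893939393939394 6.348484848484849 7 16
724 15.102150537634408 6.956989247311828 7 17
1027 16.349557522123895 7.110619469026549 7 18
```

Request:
{"fn": "send_rows", "kwargs": {"plan": [[[0,0,0,0,0,-0.01,0],[0,0,0,0,0,-0.01,0],[0,0,0,0,0,-0.01,0],[0,0,0,0,0,-0.01,0],[0,0,0,0,0,-0.01,0],[0,0,0,0,0,0,0]]]}}

```text
clock: 14.22
position: [0.6105, 0.0291, 0.1503]
ee_rot: [0.171, 0.985, 0.0, 0.001]
ft_force: [0.2, -0.1, -1.3]
grip_width: 0.66
grasp_force: 75.6
```

```bash
python3 - <<'E'
from h import *
o=get_obs();print(o["position"],o["ft_force"],o["torque"],o["grasp_force"],o["grip_width"])
E
```

```text
[0.61051671 0.02912245 0.15030698] [ 0.15272155 -0.14031449 -1.32165539] [ 0.10954337 -0.02391873  0.04871519] 75.56666493415833 0.6599366799574881
```

Request:
{"fn": "send_rows", "kwargs": {"plan": [[[0,0,0,0,0,-0.018,0],[0,0,0,0,0,-0.018,0],[0,0,0,0,0,-0.018,0],[0,0,0,0,0,-0.018,0],[0,0,0,0.004,-0.001,-0.018,0],[0,0,0,0.003,-0.001,-0.018,0],[0,0,0,0,0,0,0],[0,0,0,0,0,0,0],[0,0,0,0,0,0,0]]]}}

```text
clock: 14.97
position: [0.608, 0.0293, 0.1707]
ee_rot: [0.171, 0.985, -0.0, -0.0]
ft_force: [-0.3, 0.1, -0.7]
grip_width: 0.662
grasp_force: 75.6
```

```bash
python3 - <<'E'
from h import *
o=get_obs();print(o["position"],R.from_quat(o["ee_rot"]).as_matrix()[:,2],o["ft_force"],o["grasp_force"],o["grip_width"])
a=optics.camera("side")[:,:,::-1];s=optics.camera("scene")[:,:,::-1]
S=cv2.imread("pics/s1.png")
for n,im in(("s1",S),("now",s)):
    im=im.astype(int);m=(im[...,0]-im[...,1]>25);ys,xs=np.nonzero(m[222:250,240:266]);print(n,m.sum(),xs.mean(),ys.mean(),xs.min(),ys.max())
# bystander/lever shift check on scene vs after-lever image and start
for nm,box in dict(seal=(192,230,28,24),pink=(222,274,34,32),grey=(280,145,36,34),cup=(325,285,40,40),brush=(385,168,30,50),crev=(155,98,55,45),clean=(95,125,40,60),filt=(375,250,75,70)).items():
    x,y,w,h=box;t=S[y:y+h,x:x+w]
    r=cv2.matchTemplate(s[y-6:y+h+6,x-6:x+w+6],t,cv2.TM_CCOEFF_NORMED);_,v,_,l=cv2.minMaxLoc(r);print(nm,round(v,2),l[0]-6,l[1]-6)
S2=cv2.imread("pics/s3.png");x,y,w,h=283,200,46,35;t=S2[y:y+h,x:x+w];r=cv2.matchTemplate(s[y-6:y+h+6,x-6:x+w+6],t,cv2.TM_CCOEFF_NORMED);print("lever",cv2.minMaxLoc(r)[1],np.array(cv2.minMaxLoc(r)[3])-6)
E
```

```text
[0.60804079 0.0292572  0.17066661] [-1.01020507e-04 -1.71809334e-04 -9.99999980e-01] [-0.34070058  0.07151362 -0.70814191] 75.57128190994263 0.6619962190020626
s1 783 15.893939393939394 6.348484848484849 7 16
now 1172 16.4468085106383 7.191489361702128 7 19
seal 0.69 0 0
pink 1.0 0 0
grey 0.74 0 0
cup 1.0 0 0
brush 1.0 0 0
crev 0.74 -1 1
clean 0.7 -1 0
filt 1.0 0 0
lever 0.9742608070373535 [0 0]
```

Request:
{"fn": "send_rows", "kwargs": {"plan": [[[0,0,0,-0.003,0,-0.007,0],[0,0,0,0,0,0,0],[0,0,0,0,0,0,0],[0,0,0,0,0,0,0]]]}}

```text
clock: 15.4
position: [0.6087, 0.0291, 0.1721]
ee_rot: [0.171, 0.985, -0.0, -0.0]
ft_force: [0.1, 0.1, -0.6]
grip_width: 0.66
grasp_force: 75.6
```

```bash
python3 -c "
from h import *
o=get_obs();print(o['position'],o['ft_force'],o['grasp_force']);print(job.hand_in())"
```

```text
[0.60866617 0.02911375 0.17213838] [ 0.12004048  0.0697549  -0.62659491] 75.5722439289093
the job is handed in; nothing more can be done
None
```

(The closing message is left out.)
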